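# Unlock and slide open a child-proof medicine box

### The arm

A 7-joint arm with a two-finger parallel gripper is mounted at the origin on the work surface. World frame = base frame: x ahead of the robot, y to its left, z up, the work surface at z = 0. Lengths are in m, angles in rad, forces in N, time in s.
With the tool pointing down it reaches from about 0.4 to 0.9 m from the base axis. Payload 5.5 kg.
Tool frame: the origin (TCP) lies midway between the tips of the shut fingers; the grasp point (between the pads) lies 19 mm behind it (manip.grip_depth is the distance from the TCP to the grasp point, in m); z points along the fingers, y is the line along which they close (so a half turn about z gives the same grasp; the last joint's range is limited). The gripper opens to 92 mm and grips with 3 to 60 N. Pads are 19 mm wide; open, the fingers measure 130 mm over their backs; the gripper's body (75 mm by 190 mm) begins 47 mm behind the grasp point.
Start: joints at [-0.973, 0.501, -0.427, 1.55, 0.221, 1.138, -0.21], TCP at [0.214, 0.614, 0.189] pointing down, gripper open.
Joint ranges: [-2.88, 2.88], [-0.31, 2.03], [-1.54, 1.56], [0.2, 2.42], [-1.41, 4.55], [0.19, 2.02], [-2.57, 2.57]. Speed limits (rad/s): [2.57, 2.57, 3.14, 3.14, 3.14, 3.14, 3.14].

### API

Orientations are given as a unit quaternion [x, y, z, w].
In Python, from bench import manip, effector, viewer gives the robot as it stands. Calls block until the motion is done:
- manip.move_pose(position, orientation): joint-space move of the TCP to a pose.
- manip.servo_line(position, ori=None, vel=0.15): straight line of the TCP; ori=None keeps the orientation; vel is the mean speed in m/s.
- manip.movej(angles): joint-space move.
- effector.open_jaws() and effector.close(f_grip=None): open the fingers fully, or close them until they stop; f_grip is the grip in N (None keeps the last).
- manip.sleep(seconds).
- manip.solve_ik(position, orientation): joint angles nearest the present ones, or None.
- viewer.get_image(name): name is "scene" or "top" or "wrist"; returns the picture (400x640x3 uint8, red, green, blue); there is no depth.
- viewer.get_calibration(name): a dict with "vfov" (degrees; the focal length in pixels is half the picture's height over the tangent of half this angle, whatever the lens; pixels are square), "cx", "cy" (the principal point, pixels), "eye" and "attitude" of the camera in the world. Camera axes: x right, y down, z forward; pixel columns grow to the right and rows downward; lengths in m; the calibration is good to about 2 mm. A picture is of the moment at which its call begins: read the wrist's pose just before it. get_calibration takes no time and is no camera call; for the wrist camera it gives the pose at the moment of the call.
A pose or a line that the arm cannot do raises manip.PlanningError and nothing moves.
- manip.hand_in(): hands the job in; it is judged then, once.
Readings, each from a call of its own:
- manip.current_clock(): time.
- manip.current_q(): joint angles.
- manip.current_joint_velocities(): joint speeds.
- manip.current_tau(): joint torques, N m.
- manip.current_tool_pos(): TCP position.
- manip.current_tcp_rot(): TCP orientation.
- manip.current_force(): force on the tool from outside, world axes, zero at the start.
- manip.current_wrist_torque(): the same for the moment, N m.
- manip.current_finger_gap(): finger opening in m.
- manip.current_gripper_force(): force on a finger pad.
Only numpy, scipy, OpenCV 4.12 (cv2) and the standard library are available. Lean on these libraries where they do the work, as an engineer would, in place of code of your own. Each camera call takes 0.05 s, during which the arm holds its last target. There are 200 camera calls.

### The job

Open the child-proof medicine box on the kitchen table: press its spring catch bar down with a fingertip and, keeping it down, push the lid by its upright tab until it is fully open; then let go so that the bar springs back up and locks the lid open. Use touch and pushing only, and leave the jar, the mug and the carton standing where they are, neither pushed nor picked up.

Things in the scene. Friction and masses are not known exactly. Their poses are not given: they have to be found in the camera images.
- box: White medicine box, 130 (x) by 220 (y) by 70 mm high, fixed to the table; origin: centre of its underside, z up. Its flat grey lid (top at z = 66 mm) slides to +y, out over the +y end. Outside its -x side wall (x -65 to -61, 70 mm high) stands the catch housing (x -112 to -65, y -92 to +82 mm, 60 mm high), out of which the steel catch bar rises
- lid (a joint): Slide of the lid in m, positive to the box's +y: 0 closed, 0.092 fully open at the stop. About 1.5 N of friction; it stays where it is left. Unless the bar is pressed, a tooth in a notch blocks it after 3 mm; a second notch meets the tooth only from 0.087 to 0.092, where the bar can spring up and lock it open. In between, the lid itself keeps the tooth down
- catch (a joint): Travel of the spring catch bar in m: 0 fully up, 0.012 fully down. About 2 N to start, 6 N fully down; it springs back by itself. The lid is free from 0.0065 on (0.008 to be safe)
- bar_top (a point): Middle of the top face of the steel catch bar: 158 mm long along the box's y, 32 mm wide along x, flat with faint dark cross ribs. Bar up: at (-89, -5, 76) mm in the box frame; it sinks with the bar. A fingertip can press anywhere along it and slide along it. Axes as the box's
- tab_face (a point): Centre of the pushing (-y) face of the lid's upright tab, a grey plate 10 mm thick that reaches over the bar: x -110 to -48, z 80 to 108 mm in the box frame (4 mm above the raised bar). Lid closed: face at y = -35 mm, with 49 mm of bar free on its -y side; fully open: y = +57 mm, bar ends at +74. Moves with the lid; axes as the box's
- pill_jar: Bystander: loose amber jar with a white cap, 52 mm wide, 85 mm high, near the box; origin at the centre of its underside
- mug: Bystander: loose white mug, 76 mm wide, 90 mm high, near the box; origin at the centre of its underside
- carton: Bystander: loose cardboard medicine carton, 45 by 65 by 95 mm high, near the box; origin at the centre of its underside

How it is judged:
By the outcome, as a careful person would: the job done as asked, in the order asked, and still so for the second after the job is handed in, with the robot touching nothing.
It also fails if it takes over 38 s, if anything falls off the work surface, if the arm or the gripper's body presses on something with over 40 N, if the wrist force passes 120 N, or if a joint passes its speed limit or range.

## Working session

There is one attempt and no reset: what is moved stays moved. The work goes in short steps, each a Python script; the robot and the scene stay as the last script left them, time stands still between calls to the robot, and variables do not carry over. Pictures are saved under pics/ and viewed, at most 10 in all, crops included, and the job is handed in when it is done.

```bash
ls; mkdir -p pics; python3 - <<'E'
from bench import manip, effector, viewer
import cv2
for n in ["scene","top"]:
    cv2.imwrite(f"pics/{n}0.png",viewer.get_image(n)[:,:,::-1]); print(n,viewer.get_calibration(n))
print(viewer.get_calibration("wrist"),manip.current_tcp_rot(),manip.current_clock())
E
```

```text
pics
scene {'vfov': 56.29600639385799, 'cx': 321.50824261049576, 'cy': 201.00624556165033, 'eye': array([1.04824401, 0.12901965, 0.62912523]), 'attitude': array([ 0.54418438,  0.77660492, -0.25854139, -0.18413175])}
top {'vfov': 45.424282119641, 'cx': 326.61617214023516, 'cy': 193.33212768515122, 'eye': array([ 0.53165226, -0.00730969,  0.94234549]), 'attitude': array([ 0.70622981, -0.70335505,  0.06549414, -0.047346  ])}
{'vfov': 62.909592128478664, 'cx': 322.20602006086597, 'cy': 193.50404855061447, 'eye': array([0.14406173, 0.63758797, 0.38267963]), 'attitude': array([0.80735174, 0.57392127, 0.07811875, 0.11267211])} [ 1.66590553e-01  9.86025747e-01 -8.80911359e-04 -1.94914438e-04] 0.1
```

View pics/top0.png

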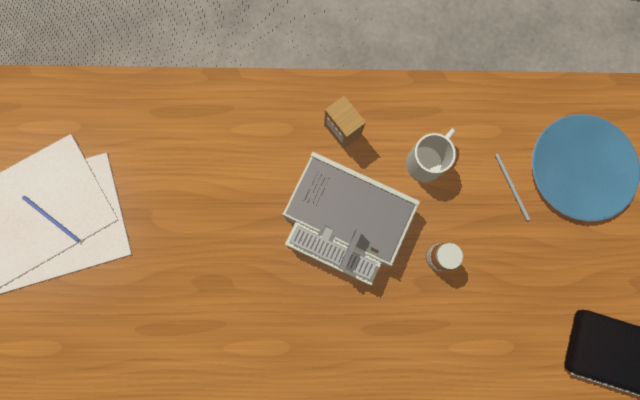

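View pics/scene0.png

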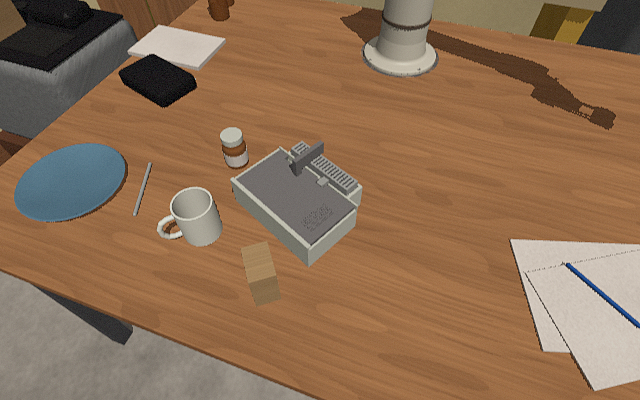

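The top view shows the box centred near (352,208). Its rim corners are near (314,155), (418,203), (391,263) and (285,213). The bar runs from (290,240) at the +y end to (378,275) at the -y end, with the tab near (357,250). The jar, mug and carton are near (445,257), (432,158) and (344,122), all clear of the bar side. The scene view agrees with this layout. Next I'll measure the rim corners.

```bash
cat > h.py <<'E'
import numpy as np, cv2
from scipy.spatial.transform import Rotation as R
from bench import manip, effector, viewer
def ray(c,px):
    f=200/np.tan(np.radians(c["vfov"]/2)); px=np.atleast_2d(px).astype(float)
    d=np.c_[(px[:,0]-c["cx"])/f,(px[:,1]-c["cy"])/f,np.ones(len(px))]
    return R.from_quat(c["attitude"]).apply(d)
def onplane(c,px,z):
    d=ray(c,px); return c["eye"]+d*((z-c["eye"][2])/d[:,2])[:,None]
def project(c,P):
    f=200/np.tan(np.radians(c["vfov"]/2))
    p=R.from_quat(c["attitude"]).inv().apply(np.atleast_2d(P)-c["eye"])
    return p[:,:2]/p[:,2:]*f+[c["cx"],c["cy"]]
E
python3 - <<'E'
from h import *
im=cv2.imread("pics/top0.png"); c=viewer.get_calibration("top")
s=cv2.cvtColor(im,cv2.COLOR_BGR2HSV)
m=((s[...,1]<60)).astype(np.uint8)*255
m[:100]=0;m[:,:270]=0;m[:,425:]=0;m[300:]=0
n,l,st,ce=cv2.connectedComponentsWithStats(m)
for i in range(1,n):
    if st[i,4]>100: print(st[i],ce[i])
k=1+np.argmax(st[1:,4]); cn=max(cv2.findContours((l==k).astype(np.uint8),0,cv2.CHAIN_APPROX_NONE)[0],key=len)
ap=cv2.approxPolyDP(cn,3,True)[:,0]
print(np.c_[ap,onplane(c,ap,.07)[:,:2]].round(3).tolist())
x0,y0=270,140
big=cv2.resize(im[y0:y0+150,x0:x0+200],None,fx=4,fy=4,interpolation=cv2.INTER_CUBIC)
big=cv2.polylines(big,[((ap-[x0,y0])*4+2).astype(int)],True,(0,0,255),1)
cv2.imwrite("pics/crop1.png",big)
E
```

```text
[406 136  19  45 585] [417.08376068 160.24273504]
[  283   152   136   133 10852] [346.99612975 218.55252488]
[[312.0, 152.0, 0.751, -0.002], [283.0, 213.0, 0.635, 0.05], [295.0, 223.0, 0.617, 0.028], [285.0, 244.0, 0.579, 0.046], [371.0, 284.0, 0.508, -0.11], [379.0, 265.0, 0.541, -0.125], [392.0, 263.0, 0.545, -0.149], [418.0, 201.0, 0.659, -0.199]]
```

View pics/crop1.png

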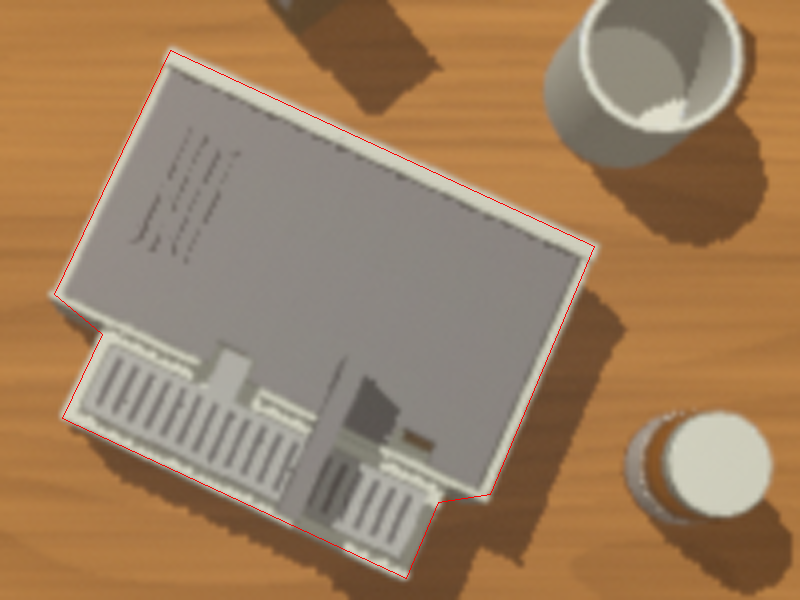

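The measured rim is 217 x 127 mm against a true 220 x 130. The housing corner predicted from the rim fit lands within 1–2 mm of the one I saw. That gives a box pose of about (0.6475, -0.075) with a yaw of -25°. Next I close the fingers, hover over the free end of the bar, and check with an overlay on the wrist and scene views.

```bash
cat >> h.py <<'E'
C=np.array([[.751,-.002],[.635,.05],[.545,-.149],[.659,-.199]])
c0=C.mean(0); v=(C[0]-C[3])+(C[1]-C[2]); YAW=np.arctan2(-v[0],v[1])
RB=R.from_euler("z",YAW)
def W(p): return RB.apply(np.asarray(p,float)/1000)+[c0[0],c0[1],0]
def ori(s):  # tool y along s*box x, z down
    b=RB.as_matrix(); y=s*b[:,0]; z=np.array([0,0,-1.]); return R.from_matrix(np.c_[np.cross(y,z),y,z]).as_quat()
E
python3 - <<'E'
from h import *
print(c0,np.degrees(YAW)); q=manip.current_q(); ok={}
for s in (1,-1):
    J=[manip.solve_ik(W([-89,y,z]),ori(s)) for y,z in((-60,200),(-60,64),(50,64),(50,160))]
    print(s,[None if j is None else np.round(j,2).tolist() for j in J])
    if all(j is not None for j in J): ok[s]=np.abs(np.array(J[0])-q).max()
s=min(ok,key=ok.get); print("use",s,W([-89,-60,76]))
open("s.txt","w").write(str(s))
effector.close(5); manip.move_pose(W([-89,-60,200]),ori(s))
P=[[-105,-84,76],[-73,-84,76],[-73,74,76],[-105,74,76],[-65,-110,70],[65,-110,70],[65,110,70],[-65,110,70],[-110,-35,108],[-48,-35,108],[-89,-60,76]]
for n in("wrist","scene","top"):
    c=viewer.get_calibration(n); im=viewer.get_image(n)[:,:,::-1].copy()
    p=project(c,[W(a) for a in P])
    for u in p: cv2.circle(im,tuple(int(round(t)) for t in u),2,(0,0,255),-1)
    if n=="wrist": a=im
    if n=="scene": b=cv2.resize(im[120:280,200:400],None,fx=2.5,fy=2.5)
    if n=="top": d=cv2.resize(im[140:300,270:430],None,fx=2.5,fy=2.5)
cv2.imwrite("pics/w1.png",a); cv2.imwrite("pics/s1.png",np.hstack([b,d])[:,:800] if b.shape[1]+d.shape[1]<=900 else b)
print(manip.current_clock(),manip.current_finger_gap(),manip.current_force(),manip.current_tool_pos())
E
```

```text
[ 0.6475 -0.075 ] -24.683320487960234
1 [[-0.07, 0.28, 0.23, 1.81, -0.07, 1.06, -0.25], [-0.05, 0.46, 0.21, 1.92, -0.13, 0.77, -0.19], [-0.18, 0.51, 0.16, 1.83, -0.1, 0.81, -0.4], [-0.19, 0.39, 0.16, 1.76, -0.07, 1.0, -0.43]]
-1 [[1.05, 0.62, -1.3, 1.78, 0.63, 1.24, 2.3], [1.02, 0.91, -1.3, 1.89, 0.97, 1.17, 2.06], [0.26, 0.54, -0.41, 1.81, 0.28, 0.85, 2.42], [0.21, 0.41, -0.34, 1.74, 0.16, 1.02, 2.52]]
use 1 [ 0.54157579 -0.09235116  0.076     ]
4.4333 0.0007398068875972063 [0.29476666 0.11079207 0.73425157] [ 0.54173352 -0.0915334   0.1999021 ]
```

View pics/w1.png

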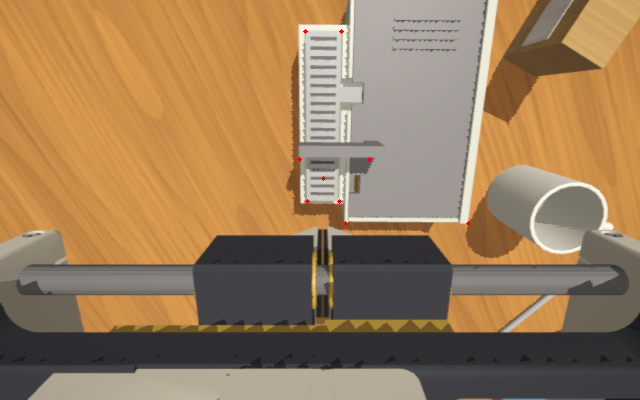

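View pics/s1.png

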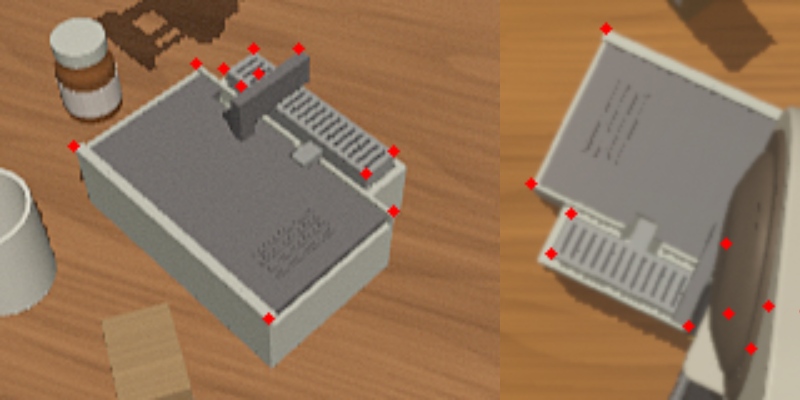

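In the wrist view the projected bar corners (305,31)–(341,31) and (308,201)–(339,201) match the bar edges within about 3 px. The rim and tab points also match, and the scene and top views agree within a few mm. Next I press with force checks.

```bash
python3 - <<'E'
from h import *
o=ori(int(open("s.txt").read()))
manip.servo_line(W([-89,-60,82]),ori=o,vel=.12)
manip.sleep(.2); f0=manip.current_force(); print("f0",f0.round(2) if hasattr(f0,'round') else f0,manip.current_tool_pos())
for z in (79,76,74,72,70,68,66.5,65.5,64.8):
    manip.servo_line(W([-89,-60,z]),ori=o,vel=.03); manip.sleep(.1)
    f=np.array(manip.current_force())-f0; p=np.array(manip.current_tool_pos())
    print(z,f.round(2),(p*1000).round(1),round(manip.current_clock(),2))
    if f[2]>12 or abs(f[:2]).max()>8: break
E
```

```text
f0 [-0.22 -0.31 -0.12] [ 0.54216063 -0.09241056  0.08272993]
79 [0.63 0.33 0.07] [541.5 -92.3  78.9] 6.12
76 [0.48 0.1  0.43] [541.5 -92.4  75.9] 6.47
74 [-0.37  0.37  0.61] [541.5 -92.4  74. ] 6.82
72 [0.44 0.34 0.  ] [541.5 -92.3  72. ] 7.17
70 [0.47 0.23 1.05] [541.5 -92.4  70. ] 7.52
68 [-0.39 -0.34  1.16] [541.6 -92.3  68. ] 7.87
66.5 [0.18 0.22 0.98] [541.6 -92.3  66.5] 8.22
65.5 [0.71 0.55 0.46] [541.6 -92.4  65.5] 8.57
64.8 [0.17 0.12 0.71] [541.6 -92.3  64.8] 8.92
```

I'd expect a force of about 5 N here but read almost none, so I'm looking before pressing further.

```bash
python3 - <<'E'
from h import *
a=viewer.get_image("scene")[:,:,::-1]; w=viewer.get_image("wrist")[:,:,::-1]
np.save("w2.npy",w)
cv2.imwrite("pics/s2.png",np.hstack([cv2.resize(a[110:260,220:380],(400,375),interpolation=2),cv2.resize(w[110:335,200:440],(400,375),interpolation=2)]))
print(manip.current_tool_pos(),manip.current_force(),manip.current_wrist_torque(),manip.current_finger_gap(), manip.current_tau())
E
```

```text
[ 0.54160595 -0.09236705  0.06481502] [ 0.79695505 -0.5760992  -0.26388081] [-0.11295648  0.02709071 -0.01511111] 0.0005789577440918313 [-1.59706156e-04 -4.91947675e+01  3.04887995e+00 -2.19182074e+01
 -5.09750366e-02  2.17115652e-02  2.63378848e-05]
```

View pics/s2.png

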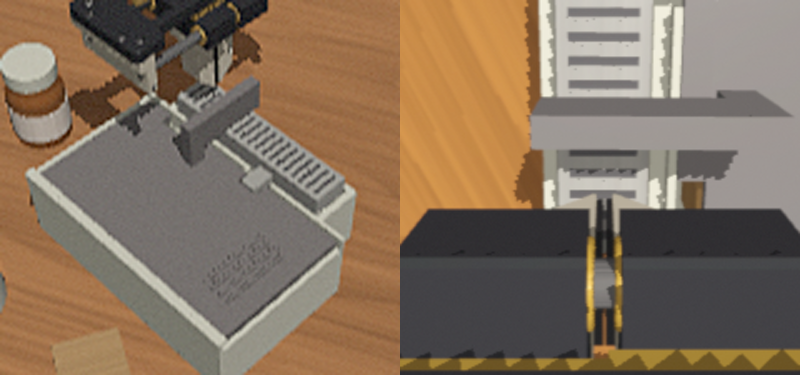

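The scene crop shows the finger near the -y end of the bar, tip hidden behind the tab, with the bar apparently still raised. I'll compare the projected TCP with the visible fingertip in both views.

```bash
python3 - <<'E'
from h import *
t=np.array(manip.current_tool_pos())
a=viewer.get_image("scene")[:,:,::-1].copy(); w=viewer.get_image("wrist")[:,:,::-1].copy()
P=[[-105,-84,76],[-73,-84,76],[-73,74,76],[-105,74,76],[-110,-35,108],[-48,-35,108],[-112,-92,60],[-65,110,70],[65,110,70]]
out=[]
for n,im,(x0,y0,k) in(("scene",a,(270,115,5)),("wrist",w,(260,10,2.5))):
    c=viewer.get_calibration(n); h,wd=(int(450/k),int(400/k))
    big=cv2.resize(im[y0:y0+h,x0:x0+wd],(400,450),interpolation=2)
    def dot(p,col):
        u=(project(c,p)[0]-[x0,y0]+.5)*k; cv2.circle(big,tuple(u.astype(int)),3,col,-1)
    for p in P: dot(W(p),(0,0,255))
    for dz in(0,.02,.04): dot(t+[0,0,dz],(0,255,0))
    print(n,project(c,t),project(c,t+[0,0,.04])); out.append(big)
cv2.imwrite("pics/s3.png",np.hstack(out))
E
```

```text
scene [[303.07728768 152.78260912]] [[302.38482362 138.73989679]]
wrist [[322.73658998 220.68519378]] [[322.8609543  248.11228287]]
```

View pics/s3.png

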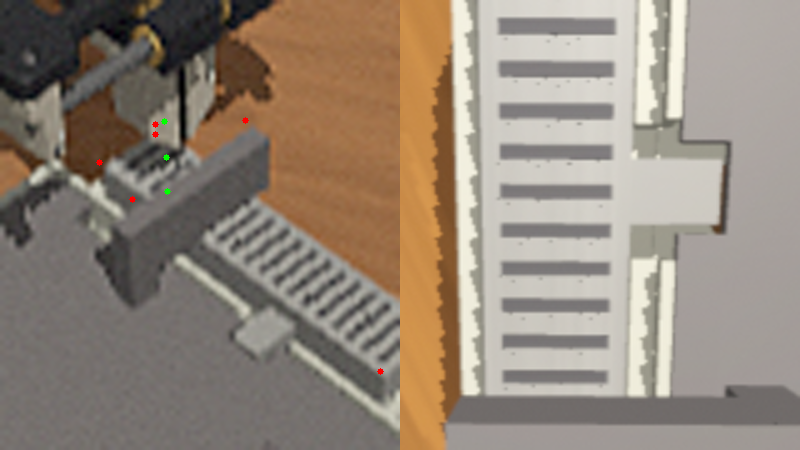

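The scene overlay is offset about 4 px for box and finger alike, so that view is biased by roughly 5 mm. The fingertip seems to end higher, or further back, than the reported TCP. I'll lift clear and check the tip unobstructed in both views.

```bash
python3 - <<'E'
from h import *
o=ori(1)
manip.servo_line(W([-89,-60,125]),ori=o,vel=.15); manip.sleep(.2)
t=np.array(manip.current_tool_pos()); print(t,manip.current_clock(),np.mean([manip.current_force() for _ in range(5)],0))
out=[]
for n,(x0,y0,k) in(("scene",(265,85,5)),("wrist",(262,130,3.4))):
    im=viewer.get_image(n)[:,:,::-1].copy(); c=viewer.get_calibration(n); cv2.imwrite(f"pics/raw_{n}.png",im)
    big=cv2.resize(im[y0:y0+int(450/k),x0:x0+int(400/k)],(400,450),interpolation=2)
    for p,col in((t,(0,255,0)),(t+[0,0,.03],(255,255,0))):
        cv2.circle(big,tuple(((project(c,p)[0]-[x0,y0]+.5)*k).astype(int)),2,col,-1)
    out.append(big)
cv2.imwrite("pics/s4.png",np.hstack(out))
E
```

```text
[ 0.54053479 -0.09220416  0.12371407] 9.8667 [-1.00568078  0.71542901 -0.18448206]
```

View pics/s4.png

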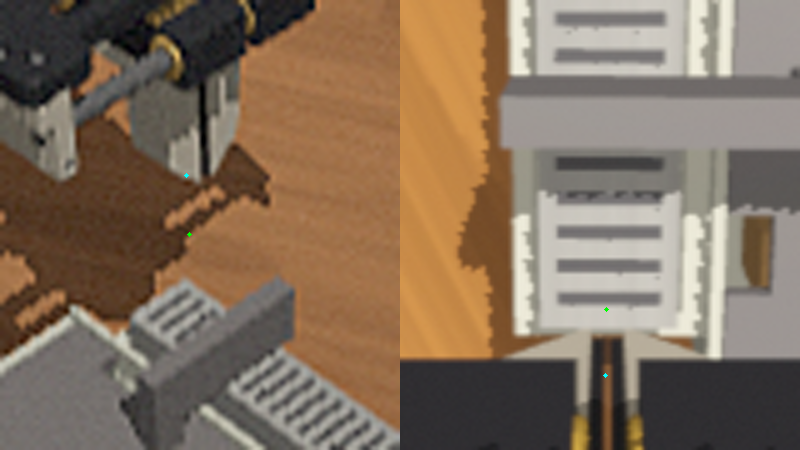

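With the tip unobstructed, the scene view puts it at crop (205,178), on the TCP's vertical line but about 33 mm above the reported TCP. In the wrist view it is at (605,330), and the two agree on a height offset with no sideways shift. That explains why there was no contact. The wrist camera's height matches the bar's apparent size, so I'll descend further under force control and let contact set the height.

```bash
cat >> h.py <<'E'
def F(n=8):
    out=[]
    for _ in range(n): out.append(manip.current_force()); manip.sleep(.01)
    return np.mean(out,0)
E
python3 - <<'E'
from h import *
print(manip.grip_depth)
o=ori(1)
manip.servo_line(W([-89,-60,62]),ori=o,vel=.12); manip.sleep(.1); f0=F(12); np.save("f0.npy",f0); zc=None
for z in np.arange(60,28,-1.5):
    manip.servo_line(W([-89,-60,z]),ori=o,vel=.03)
    f=F()-f0; p=np.array(manip.current_tool_pos())*1000
    print(z,f.round(2),p.round(1),round(manip.current_clock(),2))
    if zc is None and f[2]>1.3: zc=z; print("contact",z)
    if f[2]>5 or abs(f[:2]).max()>5: break
E
```

```text
0.0188
60.0 [0.11 0.2  0.03] [541.6 -92.4  60.1] 11.16
58.5 [-0.24  0.06  0.05] [541.5 -92.3  58.4] 11.47
57.0 [-0.44  0.07 -0.19] [541.5 -92.3  56.9] 11.79
55.5 [ 0.11 -0.01 -0.08] [541.5 -92.4  55.5] 12.11
54.0 [ 0.11 -0.17 -0.06] [541.5 -92.3  54. ] 12.43
52.5 [-0.31 -0.08 -0.2 ] [541.5 -92.3  52.4] 12.74
51.0 [-0.16 -0.16  0.04] [541.5 -92.4  50.9] 13.06
49.5 [-0.02  0.15  0.07] [541.5 -92.3  49.4] 13.38
48.0 [-0.15  0.   -0.06] [541.5 -92.4  48. ] 13.69
46.5 [ 0.04 -0.03  0.14] [541.5 -92.3  46.4] 14.01
45.0 [-0.21 -0.33 -0.14] [541.5 -92.3  44.9] 14.32
43.5 [0.14 0.14 0.03] [541.5 -92.4  43.4] 14.64
42.0 [-0.06  0.06 -0.03] [541.5 -92.3  42. ] 14.96
40.5 [-0.15  0.28 -0.05] [541.5 -92.3  40.4] 15.28
39.0 [-0.09 -0.29 -0.15] [541.6 -92.3  39. ] 15.59
37.5 [-0.61 -0.1   1.49] [541.7 -92.4  37.6] 15.91
contact 37.5
36.0 [-0.27 -0.13  2.23] [541.7 -92.4  36.1] 16.23
34.5 [-0.38 -0.4   3.06] [541.7 -92.4  34.5] 16.54
33.0 [-0.53  0.04  3.06] [541.6 -92.4  33. ] 16.86
31.5 [-0.45 -0.03  3.73] [541.6 -92.4  31.5] 17.18
30.0 [-0.46 -0.02  4.08] [541.6 -92.4  30. ] 17.49
28.5 [-0.45 -0.29  4.61] [541.7 -92.4  28.6] 17.81
```

Contact came at z≈38 mm (2 N), rising along the spring line to 4.6 N at about 9.5 mm of travel. I press 1 mm more, then push.

```bash
python3 - <<'E'
from h import *
o=ori(1); f0=np.load("f0.npy"); Z=27.3
manip.servo_line(W([-89,-60,Z]),ori=o,vel=.03)
def step(y,v):
    manip.servo_line(W([-89,y,Z]),ori=o,vel=v); f=RB.inv().apply(F(5)-f0)
    p=RB.inv().apply(np.array(manip.current_tool_pos())-[c0[0],c0[1],0])*1000
    print(y,f.round(2),p.round(1),round(manip.current_clock(),2)); return f
for y in (-60,-50,-42,-34,-25,-5,15,30,40):
    f=step(y,.05)
    if f[1]<-9 or f[2]<2.5: break
else:
    for y in np.arange(42,62,1.5):
        f=step(y,.03)
        if f[1]<-8 or f[2]<2.5: break
E
```

```text
-60 [-0.61 -0.6   4.99] [-88.9 -60.   27.4] 18.35
-50 [-0.28 -1.3   4.99] [-88.7 -50.2  27.5] 18.74
-42 [ 0.21 -1.82  5.11] [-88.7 -42.6  27.4] 19.09
-34 [ 0.25 -2.23  5.16] [-88.6 -35.2  27.4] 19.44
-25 [ 0.06 -2.62  5.94] [-88.6 -26.2  27.4] 19.82
-5 [ 0.65 -2.88  5.28] [-88.5  -6.   27.4] 20.41
15 [ 0.21 -2.38  5.05] [-88.5  14.3  27.5] 21.0
30 [ 0.44 -2.07  5.13] [-88.5  29.3  27.5] 21.49
40 [ 0.55 -2.5   4.81] [-88.6  39.2  27.4] 21.88
42.0 [ 0.13 -4.02  5.34] [-88.6  40.4  27.3] 22.18
43.5 [ 0.18 -4.26  5.65] [-88.6  41.5  27.3] 22.47
45.0 [ 0.13 -4.82  5.38] [-88.6  42.8  27.3] 22.76
46.5 [ 0.23 -4.92  5.46] [-88.6  44.3  27.3] 23.05
48.0 [ 0.46 -5.13  5.01] [-88.6  45.8  27.3] 23.34
49.5 [ 0.92 -4.78  5.41] [-88.6  47.3  27.3] 23.63
51.0 [-0.24 -7.78  7.41] [-88.7  47.3  27.2] 23.93
52.5 [ -1.   -10.41   9.02] [-88.7  47.2  27.2] 24.22
```

The stop is at y = 47.3, against an expected 47.5. I unload slightly, lift straight up, back away and look.

```bash
python3 - <<'E'
from h import *
o=ori(1)
manip.servo_line(W([-89,45,27.3]),ori=o,vel=.04)
manip.servo_line(W([-89,43,50]),ori=o,vel=.06)
manip.servo_line(W([-89,30,150]),ori=o,vel=.15)
manip.servo_line(W([-190,-40,200]),ori=o,vel=.2); manip.sleep(.3)
print(manip.current_clock(),F()-np.load("f0.npy"))
a=viewer.get_image("scene")[:,:,::-1]; b=viewer.get_image("top")[:,:,::-1]
cv2.imwrite("pics/end.png",np.hstack([cv2.resize(a[110:260,170:370],(400,300),interpolation=2),cv2.resize(b[80:305,220:520],(400,300),interpolation=2)]))
E
```

```text
27.025 [-0.27749111  0.25073798  0.28342783]
```

View pics/end.png

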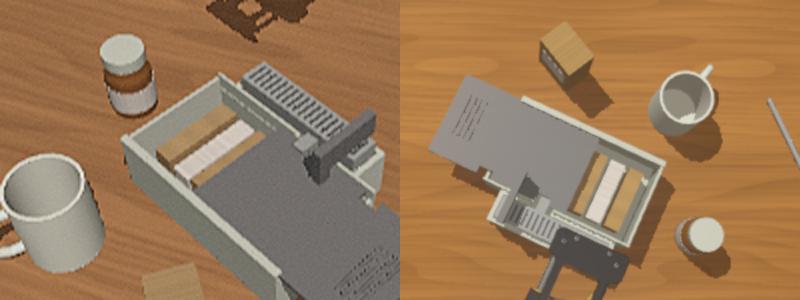

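The lid is out over the +y end, with the tab at crop (345,145) in the scene view. The bar stands proud of its housing again, and the jar, mug and carton have not moved. The gripper is clear.

```bash
python3 -c "
from bench import manip
print(manip.hand_in())"
```

```text
the job is handed in; nothing more can be done
None
```

The medicine box lid was pushed to its stop, the catch bar was released and looks sprung back up in the last pictures, and the job is handed in at about 27 s with the jar, mug and carton untouched; I did not test the lock by pushing the lid back.

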